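Roll the lying bottle onto the reading line of the label reader

TASK

The small capped bottle lies on its side on the dark bed of the flatbed label reader: push its top sideways with a fingertip so that it rolls across the bed and comes to rest centred on the marked reading line and parallel to it, without being picked up or leaving the bed. Then take the finger off the bottle and only then press the reader's round button fully down, with the bottle staying on the line. Do not move the other bottle, the slide box or the marker pen.

Things in the scene. Friction and masses are not known exactly. Their poses are not given: they have to be found in the camera images.
- reader: Flatbed label reader fixed to the bench: white housing 170 (x) x 290 (y) mm, 17 mm high; dark rubber bed 126 x 262 mm centred at x = +16 mm, flat top 20 mm above the bench; at its ends (y = +-137.5 mm) white stop ridges 8 mm above the bed. Origin: centre of underside; z up, x along the reading line, away from the robot; y along the bed, the way the bottle rolls.
- line_mid (a point): Middle of the marked reading line, a thin white line 4 mm wide and 122 mm long across the dark bed with a short bar at each end, printed on the bed's top (20 mm above the bench), at reader x = +16, y = -30 mm. It runs along the reader's x; axes as the reader's.
- sample_bottle: Loose capped bottle, diameter 48, length 112 mm, 0.11 kg, lying on the bed about parallel to the line, 60 to 105 mm to its +y side. Origin: centre of its base, z from base to cap (away from the robot). Solid: cylinder 24 mm in radius, 98 mm from the base. Lying, its top is 68 mm above the bench. Rolls with slight resistance: it stays where it is left and coasts only about 1 mm after a slow push.
- bottle_mid (a point): Point on the bottle's axis 49 mm from its base, the middle of its solid part and the place to push; turns with the bottle. A fingertip pressed lightly (2 to 6 N) on the top above it and moved sideways does not slip: the bottle rolls half as far as the finger moves, so the finger gets ahead of it and several strokes are needed.
- read_button_top (a point): Centre of the top of the reader's round push button, 22 mm in diameter, in a grey collar of 38 mm diameter on the front right corner of the housing (reader x = -67, y = -105 mm); its top stands 39 mm above the bench and 10 mm above the collar. Moves down with the button.
- read_button (a joint): Travel of the spring push button, m: 0 released, 0.006 fully down; it starts to move at about 1 N and is fully down at 4 N, straight downward, and springs back.
- stain_bottle: Bystander: upright dark bottle, 54 mm diameter, 129 mm high, loose, to the left of the reader. Origin: centre of its underside, z up.
- slide_box: Bystander: closed grey slide box 79x95x33 mm, loose, to the right of the reader. Origin: centre of its underside, z up.
- marker_1: Bystander: felt marker pen lying flat, 12x133x12 mm, loose, to the front left of the reader. Origin: centre of its underside, y along the pen.

How it is judged:
By the outcome, as a careful person would: the job done as asked, in the order asked, and still so for the second after the job is handed in, with the robot touching nothing.
It also fails if it takes over 61 s, if anything falls off the work surface, if the arm or the gripper's body presses on something with over 40 N, if the wrist force passes 120 N, or if a joint passes its speed limit or range.

ROBOT

A 6-joint arm with a two-finger parallel gripper is mounted at the origin on a cart in front of the work surface, level with it; the furniture and walls round the work are solid. World frame = base frame: x ahead of the robot, y to its left, z up, the work surface at z = 0. Lengths are in m, angles in rad, forces in N, time in s.
With the tool pointing down it reaches from about 0.25 to 0.725 m from the base axis. Payload 4 kg.
Tool frame: the origin (TCP) lies midway between the tips of the shut fingers; the grasp point (between the pads) lies 19 mm behind it; z points along the fingers, x is the direction in which the jaws open and shut, and the axes are right-handed (so a half turn about z gives the same grasp; the last joint's range is limited). The gripper opens to 85 mm and grips with 20 to 120 N. Pads are 22 mm wide; open, the fingers measure 114 mm over their backs; the gripper's body (76 mm by 85 mm) begins 54 mm behind the grasp point. The pads swing forward as they close: fully open they stand 13 mm farther back than shut.
Start: joints at [1.327, 0.241, 0.005, 1.335, 0, 1.571], TCP at [0.121, 0.485, 0.231] pointing down, gripper open.
Joint ranges: [-2.72, 2.72], [-1.05, 1.87], [-1.09, 1.28], [-1.99, 2.15], [-1.42, 1.44], [-3.14, 3.14]. Speed limits (rad/s): [2.79, 2.79, 3.14, 3.14, 3.14, 3.14].

INTERFACE

Orientations are given as a unit quaternion [x, y, z, w].
In Python, from workcell import bot, vision, ticket gives the robot as it stands.
- The arm moves only by the tool play_rows, never from a script. Its argument "deltas" is one flat list of numbers, 5 for each row, row after row: the opening, from 0 (shut) to 1 (fully open), then the shift along the tool's x, y, z in units of 60 mm (1.0 is 60 mm), then the turn about the tool's z in degrees. A call has 1 to 12 rows; each row shifts and turns the pose as measured when the row begins, along the tool's axes as they then stand; what a row does not reach is not made up. A row lasts 1/8 s, in which the tool goes at most 62.5 mm and 10.7 degrees, less where a joint would pass 70% of its speed; a pose out of reach is approached as far as the arm can. A call is refused whole if a number of a shift passes 1 or a number of a turn 10.7, either way. A call with a gripper value outside its range is refused whole. The fingers move at their own pace and stop on an object; the grip force is fixed at half the most. Time passes only in rows, so rows that do not move let the fingers close. It gives the time, the measured TCP pose, the force and the opening at its end, in the units of the state.
- bot.get_obs(): the state, without advancing time (a new reading comes with each control period).
- vision.camera(name): name is "scene" or "top" or "wrist"; returns a dict with "color" (384x512x3 uint8, blue, green, red), "intrinsics" (3x3 intrinsics, pixels), "rvec" (rotation vector, rad) and "tvec" (3), from world to camera coordinates, as OpenCV has them. Camera axes: x right, y down, z forward; pixel columns grow to the right and rows downward; lengths in m; the calibration is good to about 2 mm. A picture is of the moment at which its call begins. There is no depth.
- ticket.job_done(): hands the job in, once; it reports no verdict.
The state is a dict: "clock": time; "joint_pos": joint angles; "joint_vel": joint speeds; "tau": joint torques, N m; "eef_pos": TCP position; "tool_rot": TCP orientation; "ft_force": force on the tool from outside, world axes, zero at the start; "ft_torque": the same for the moment, N m; "grip_width": finger opening in m.
Only numpy, scipy, OpenCV 4.12 (cv2) and the standard library are available. Lean on these libraries where they do the work, as an engineer would, in place of code of your own. Each camera call takes 0.05 s, during which the arm holds its last target. There are 200 camera calls.

## Working session

There is one attempt and no reset: what is moved stays moved. The work goes in short steps, Python scripts to look and compute and a tool call to move; the robot and the scene stay as the last step left them, time stands still between calls to the robot, and variables do not carry over. Pictures are saved under pics/ and viewed, about 8 in all and at most 12, crops included, and the job is handed in when it is done.

Besides the shell and the picture viewer there is one more tool, called after "Emit:" as name(argument=value, ...) on one line, values as JSON. play_rows: Moves the arm, as the interface text tells. Its arguments: {"type":"object","properties":{"deltas":{"type":"array"}},"required":["deltas"]}

```bash
mkdir -p pics && cat > h.py <<'E'
import numpy as np, cv2
from workcell import bot, vision, ticket
def cam(n):
    c=vision.camera(n); K=np.array(c['intrinsics'],float); rv=np.array(c['rvec'],float).reshape(3,1); t=np.array(c['tvec'],float).reshape(3,1)
    return c['color'],K,rv,t
def proj(P,K,rv,t): return cv2.projectPoints(np.array(P,float).reshape(-1,1,3),rv,t,K,None)[0].reshape(-1,2)
def back(px,z,K,rv,t):
    R=cv2.Rodrigues(rv)[0]; c=(-R.T@t).ravel(); out=[]
    for u,v in np.array(px,float).reshape(-1,2):
        d=R.T@np.linalg.solve(K,[u,v,1]); out.append(c+d*(z-c[2])/d[2])
    return np.array(out)
E
python3 - <<'E'
from h import *
for n in('scene','top'):
    im,K,rv,t=cam(n); cv2.imwrite(f'pics/{n}0.png',im); np.savez(f'{n}.npz',K=K,rv=rv,t=t)
    print(n,(-cv2.Rodrigues(rv)[0].T@t).ravel(),K[0,0])
o=bot.get_obs(); print(o['clock'],o['eef_pos'],o['tool_rot'],o['grip_width'])
E
```

```text
scene [-0.30338518 -0.65583718  0.55904006] 446.2729661485374
top [0.38077387 0.05511761 0.99023449] 384.1333319306065
0.1 [0.12054235 0.48468084 0.23052732] [ 7.87827337e-01  6.15895494e-01 -7.21313396e-04  5.53951961e-04] 0.08563098325314393
```

View pics/scene0.png

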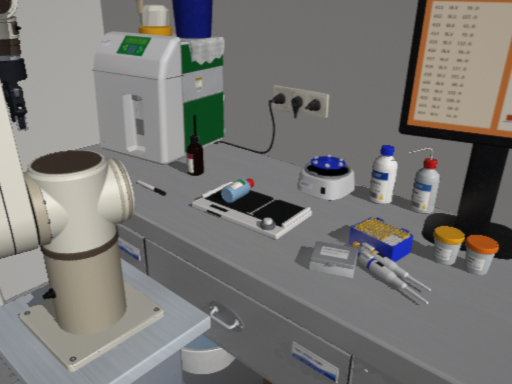

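View pics/top0.png

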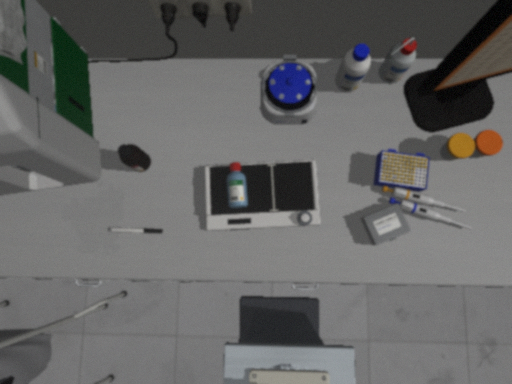

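The scene view shows the reader with the bottle near its left end. In the top view the reader is at about (263,195), the bottle at (237,186) and the button at (305,217). I'll enlarge the reader next.

```bash
python3 - <<'E'
from h import *
im=cv2.imread('pics/top0.png')[150:240,195:330]
cv2.imwrite('pics/c1.png',cv2.resize(im,None,fx=5.9,fy=5.9,interpolation=cv2.INTER_CUBIC))
E
```

```text
(no output)
```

View pics/c1.png

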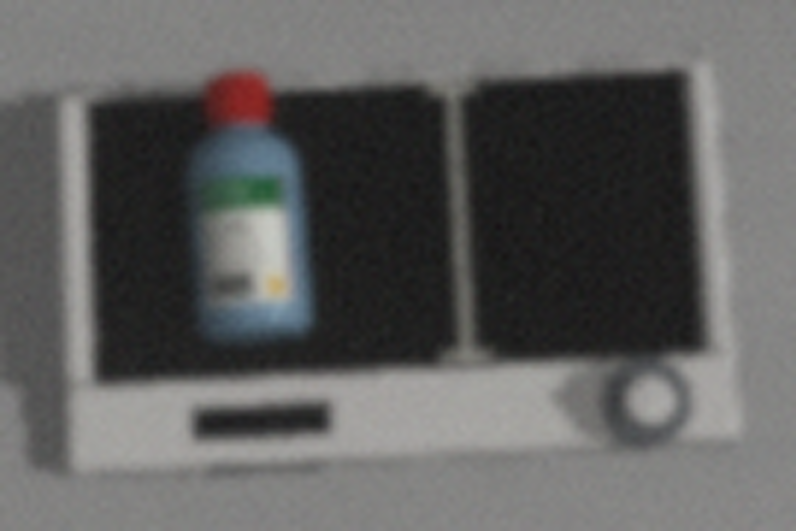

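The crop shows the line running from (455,92) to (466,357), the button at (652,398), and the bottle axis from the cap at (240,98) to the base at (257,333). Next I'll fit the reader pose from these.

```bash
cat >> h.py <<'E'
from scipy.optimize import least_squares
from scipy.spatial.transform import Rotation as Rn
RP=np.array([[77,-30,20],[-45,-30,20],[79,131,20],[79,-131,20],[-47,131,20],[-47,-131,20],[-67,-105,39]])/1e3
def world(p,q):
    p=np.atleast_2d(p); c,s=np.cos(q[2]),np.sin(q[2]); return np.c_[q[0]+c*p[:,0]-s*p[:,1],q[1]+s*p[:,0]+c*p[:,1],p[:,2]]
E
python3 - <<'E'
from h import *
d=np.load('top.npz'); C=(d['K'],d['rv'],d['t'])
cp=lambda a:(np.array(a,float)+.5)/5.9-.5+np.array([195,150])
px=cp([[455,92],[466,357],[90,100],[688,70],[97,381],[706,352],[652,398]])
r=least_squares(lambda q:(proj(world(RP,q),*C)-px).ravel(),[.4,0,0]); q=r.x
print(q,np.degrees(q[2]),r.fun.reshape(-1,2).round(2))
np.save('q.npy',q)
b=back(cp([[257,333],[240,98],[249,230],[196,235],[307,235]]),.044,*C); print(b.round(4)); 
print('lm,button',world([[.016,-.03,.02],[-.067,-.105,.039]],q))
c,s=np.cos(q[2]),np.sin(q[2]); print('bottle in reader',((b[:,:2]-q[:2])@np.array([[c,-s],[s,c]])).round(4))
# check in scene view
S=np.load('scene.npz'); S=(S['K'],S['rv'],S['t']); im=cv2.imread('pics/scene0.png')
for p in proj(np.r_[world(RP,q),b[:2]],*S): cv2.circle(im,tuple(int(round(v*16)) for v in p),16,(0,255,255),-1,shift=4)
cv2.imwrite('pics/s1.png',cv2.resize(im[160:250,170:330],None,fx=5,fy=5,interpolation=cv2.INTER_CUBIC))
E
```

```text
[0.52177032 0.071621   0.06122268] 3.50780136189955 [[ 0.03 -1.4 ]
 [ 0.61  0.73]
 [-0.21 -0.41]
 [-0.31 -0.38]
 [-0.15  0.41]
 [-0.03  0.49]
 [ 0.04  0.46]]
[[0.4869 0.1287 0.044 ]
 [0.5879 0.1385 0.044 ]
 [0.5308 0.1332 0.044 ]
 [0.5283 0.1557 0.044 ]
 [0.5289 0.1086 0.044 ]]
lm,button [[ 0.53957588  0.04265616  0.02      ]
 [ 0.46132021 -0.03728164  0.039     ]]
bottle in reader [[-0.0313  0.0591]
 [ 0.07    0.0627]
 [ 0.0127  0.0609]
 [ 0.0117  0.0835]
 [ 0.0094  0.0364]]
```

View pics/s1.png

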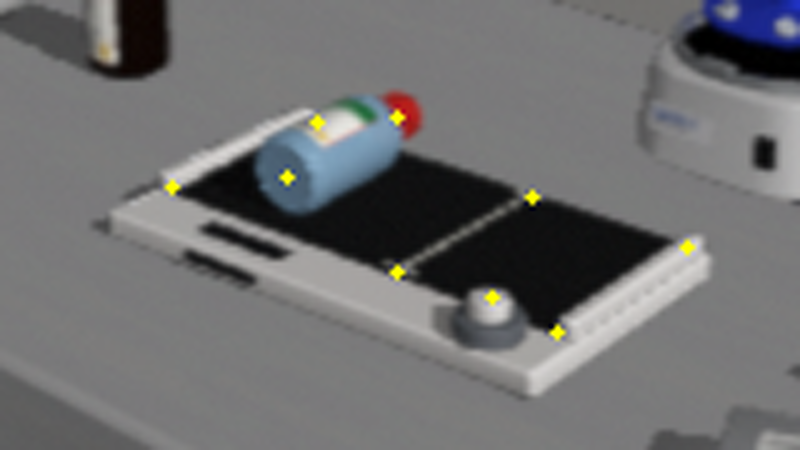

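The reader fit agrees in both views. The bottle is about 91 mm from the line and yawed roughly 2°. I'll shut the fingers, align the tool with the reader and hover over the bottle.

Emit:
play_rows(deltas=[0,0,0,0,-8.75,0,0,0,0,-8.75,0,-0.69,0.73,0,0,0,-0.69,0.73,0,0,0,-0.69,0.73,0,0,0,-0.69,0.73,0,0,0,-0.69,0.73,0,0,0,-0.69,0.73,0,0,0,-0.69,0.73,0,0,0,-0.69,0.73,0,0,0,-0.69,0.73,0,0,0,0,0,0,0])

```text
clock: 1.6
eef_pos: [0.5524, 0.1314, 0.2249]
tool_rot: [0.679, 0.734, -0.004, 0.0]
ft_force: [-0.8, 0.2, -0.3]
grip_width: -0.0001
```

```bash
cat >> h.py <<'E'
def st(q=None):
    o=bot.get_obs(); q=np.load('q.npy') if q is None else q
    R=Rn.from_quat(o['tool_rot']); p=np.array(o['eef_pos']); c,s=np.cos(q[2]),np.sin(q[2])
    print('t',round(o['clock'],2),'tcp',p.round(4),'reader mm',(1e3*((p[:2]-q[:2])@np.array([[c,-s],[s,c]]))).round(1),'F',np.round(o['ft_force'],2),'w',round(o['grip_width'],4),
     'toolx yaw-reader',round(np.degrees(np.arctan2(*R.as_matrix()[[1,0],0]))-90-np.degrees(q[2]),2),'tilt',R.as_matrix()[:2,2].round(4))
    return o
E
python3 - <<'E'
from h import *
st(); im,K,rv,t=cam('wrist'); cv2.imwrite('pics/w1.png',im); np.savez('w1.npz',K=K,rv=rv,t=t)
E
```

```text
t 1.6 tcp [0.5524 0.1314 0.2249] reader mm [34.2 57.8] F [-0.79  0.15 -0.33] w -0.0001 toolx yaw-reader 0.94 tilt [-0.0058 -0.0068]
```

View pics/w1.png

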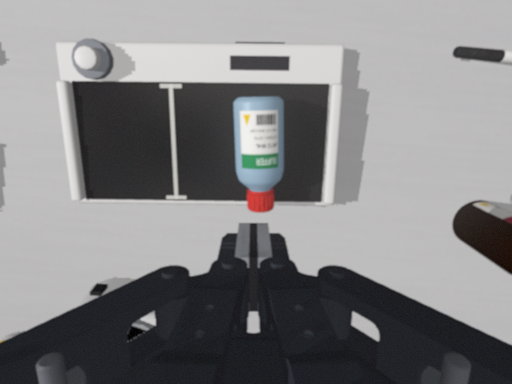

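The wrist view shows the whole reader: line from (171,86) to (177,197), bottle from (258,97) to (260,208), button at (86,57) and fingertips at (252,228). I'll write an automatic measurement that compares the line and the bottle within one image.

```bash
cat >> h.py <<'E'
def rays(px,K,rv,t):
    R=cv2.Rodrigues(rv)[0]; d=(R.T@np.linalg.solve(K,np.c_[px,np.ones(len(px))].T)).T
    return (-R.T@t).ravel(), d/np.linalg.norm(d,axis=1)[:,None]
def edge(row,lo,hi,th):  # first subpixel rising crossing from lo to hi
    xs=np.arange(lo,hi,1 if hi>lo else -1); v=row[xs]
    i=np.flatnonzero((v[:-1]<th)&(v[1:]>=th))
    return None if len(i)==0 else xs[i[0]]+(xs[1]-xs[0])*(th-v[i[0]])/(v[i[0]+1]-v[i[0]])
def measure(im,C,q0,by0,bx=.018,th=62,xr=(-.02,.05)):
    """line and bottle axis in reader-frame q0; by0 guess of bottle y (reader)"""
    g=cv2.GaussianBlur(im,(3,3),0).max(2).astype(float); c,s=np.cos(q0[2]),np.sin(q0[2]); M=np.array([[c,-s],[s,c]])
    L=[];E=[]
    for x in np.linspace(*xr,25):
        pl,pr=proj(world([[x,-.042,.02],[x,-.018,.02]],q0),*C); v=int(round((pl[1]+pr[1])/2)); a,b=sorted((int(pl[0]),int(pr[0])))
        if abs(by0+.03)>.05:
            w=np.clip(g[v,a:b+1]-60,0,None); 
            if w.sum()>30: L.append([(w*np.arange(a,b+1)).sum()/w.sum(),v])
        p=proj(world([[x,by0,.05],[x,by0-.045,.03],[x,by0+.045,.03]],q0),*C); v=int(round(p[0,1])); m=int(p[0,0])
        for k in(1,2):
            e=edge(g[v],int(p[k,0]),m,th)
            if e is not None: E.append([e,v])
    out={}
    if L:
        P=(back(L,.02,*C)[:,:2]-q0[:2])@M; f=np.polyfit(P[:,0],P[:,1],1); out['line']=(np.polyval(f,.016)*1e3,np.degrees(np.arctan(f[0])))
    o,d=rays(np.array(E),*C)
    def res(z):
        a=world([[bx,z[0],.044]],q0)[0]; u=np.array([np.cos(q0[2]+z[1]),np.sin(q0[2]+z[1]),0]); n=np.cross(d,u)
        return np.abs(((a-o)*n).sum(1)/np.linalg.norm(n,axis=1))-.024
    r=least_squares(res,[by0,0],loss='soft_l1',f_scale=.001); out['bottle']=(r.x[0]*1e3,np.degrees(r.x[1]),len(E),np.std(r.fun)*1e3)
    return out
E
python3 - <<'E'
from h import *
im=cv2.imread('pics/w1.png'); d=np.load('w1.npz'); C=(d['K'],d['rv'],d['t']); q=np.load('q.npy')
px=np.array([[171,86],[177,197],[327,203],[84,199],[327,85],[78,83],[86,57]],float)
r=least_squares(lambda q:(proj(world(RP,q),*C)-px).ravel(),q,loss='soft_l1'); print('top',q,'wrist',r.x,'resid',r.fun.round(1)); print((proj(world(RP,r.x),*C)-px).round(1).tolist())
print(measure(im,C,r.x,.06)); print(measure(im,C,q,.06))
np.save('qw.npy',r.x)
# base edge and cap end x at z=.044
qq=r.x; P=back([[259,97],[260,210]],.044,*C); c,s=np.cos(qq[2]),np.sin(qq[2]); print('base/cap reader',(P[:,:2]-qq[:2])@np.array([[c,-s],[s,c]]))
print('tip px',proj([bot.get_obs()['eef_pos']],*C), 'cam',rays(px,*C)[0])
im2=cv2.imread('pics/top0.png'); t=np.load('top.npz'); C=(t['K'],t['rv'],t['t']); print('top cam:',measure(im2,C,q,.06))
E
```

```text
top [0.52177032 0.071621   0.06122268] wrist [0.5240992  0.07498636 0.06035761] resid [ 6.100e+00  1.135e+02 -4.900e+00 -1.129e+02 -4.300e+00  9.000e-01
  1.900e+00  6.000e-01  4.600e+00 -1.000e-01 -6.000e+00 -2.700e+00
  2.000e-01  3.000e-01]
[[6.1, 113.5], [-4.9, -112.9], [-4.3, 0.9], [1.9, 0.6], [4.6, -0.1], [-6.0, -2.7], [0.2, 0.3]]
{'line': (np.float64(-31.582060425924325), np.float64(0.34183308586265293)), 'bottle': (np.float64(58.23984130605226), np.float64(2.828698027082293), 50, np.float64(1.8186945579659601))}
{'line': (np.float64(-28.39137372606425), np.float64(0.2898109497811909)), 'bottle': (np.float64(61.29240590948956), np.float64(3.0557757364480933), 50, np.float64(1.4690863270492356))}
base/cap reader [[-0.03377386  0.05778703]
 [ 0.07918653  0.06128928]]
tip px [[256.84650074 236.99083756]] cam [0.48909985 0.12687017 0.36682717]
top cam: {'line': (np.float64(-28.771566584706296), np.float64(0.32293299194282826)), 'bottle': (np.float64(59.6043175647921), np.float64(1.614281310638524), 50, np.float64(1.746090212284992))}
```

```bash
python3 - <<'E'
from h import *
import h
im=cv2.imread('pics/w1.png'); d=np.load('w1.npz'); C=(d['K'],d['rv'],d['t']); q=np.load('q.npy')
px=np.array([[177,197],[171,86],[327,203],[84,199],[327,85],[78,83],[86,57]],float)
r=least_squares(lambda q:(proj(world(RP,q),*C)-px).ravel(),q,loss='soft_l1'); print('wrist',r.x); print((proj(world(RP,r.x),*C)-px).round(1).tolist())
np.save('qw.npy',r.x); print(measure(im,C,r.x,.06))
g=cv2.GaussianBlur(im,(3,3),0).max(2)
for v in(110,125,140,155,170): print(v,g[v,226:294:2].tolist())
print('lm,button wrist',world([[.016,-.03,.02],[-.067,-.105,.039]],r.x))
E
```

```text
wrist [0.52412199 0.07463202 0.06301421]
[[-0.0, 2.6], [0.6, -1.8], [-4.4, 0.6], [1.8, 0.9], [4.1, -0.5], [-6.5, -2.4], [-0.4, 0.6]]
{'line': (np.float64(-31.268964655576262), np.float64(0.19189856175902756)), 'bottle': (np.float64(58.53677842135967), np.float64(2.668677738985901), 50, np.float64(1.8092635310050589))}
110 [62, 63, 62, 94, 175, 199, 204, 213, 221, 227, 231, 230, 223, 218, 214, 212, 209, 206, 201, 196, 191, 185, 179, 171, 164, 157, 143, 133, 119, 76, 56, 57, 57, 56]
125 [61, 60, 61, 72, 152, 195, 202, 220, 239, 240, 240, 240, 240, 237, 232, 213, 198, 195, 193, 192, 187, 180, 174, 170, 166, 162, 145, 133, 119, 75, 55, 55, 55, 54]
140 [57, 59, 59, 63, 127, 189, 200, 214, 235, 241, 241, 241, 240, 237, 230, 223, 220, 216, 213, 211, 205, 197, 190, 182, 173, 164, 145, 133, 119, 75, 55, 53, 52, 52]
155 [57, 57, 58, 57, 99, 179, 198, 191, 165, 164, 167, 170, 171, 170, 168, 166, 162, 157, 152, 145, 139, 131, 124, 117, 110, 106, 116, 131, 119, 75, 52, 51, 51, 51]
170 [56, 57, 56, 57, 72, 153, 194, 201, 203, 204, 204, 203, 201, 197, 193, 191, 188, 185, 182, 178, 173, 168, 162, 155, 147, 141, 136, 130, 114, 68, 50, 50, 49, 50]
lm,button wrist [[ 0.54197941  0.04569912  0.02      ]
 [ 0.46386708 -0.03437875  0.039     ]]
```

```bash
sed -i 's/th=62/th=95/' h.py && python3 - <<'E'
from h import *
for n,f,qn in(('w1','pics/w1.png','qw.npy'),('top','pics/top0.png','q.npy')):
    d=np.load(n+'.npz'); print(n,measure(cv2.imread(f),(d['K'],d['rv'],d['t']),np.load(qn),.06))
E
```

```text
w1 {'line': (np.float64(-31.268964655576262), np.float64(0.19189856175902756)), 'bottle': (np.float64(58.63022029181142), np.float64(2.18231940885957), 50, np.float64(1.7766486955264187))}
top {'line': (np.float64(-28.771566584706296), np.float64(0.32293299194282826)), 'bottle': (np.float64(56.865588366643216), np.float64(-1.7487143285153128), 50, np.float64(3.6521301710654916))}
```

The bottle sits about 90 mm from the line with about 2° of yaw. I'll descend just behind its top.

Emit:
play_rows(deltas=[0,0.05,-0.13,0.8,0.9,0,0.05,-0.13,0.8,0,0,0.03,0,0.7,0,0,0,0,0,0])

```text
clock: 2.15
eef_pos: [0.5299, 0.142, 0.0845]
tool_rot: [0.683, 0.731, -0.004, -0.001]
ft_force: [-0.5, 0.5, 0.7]
grip_width: 0.0
```

```bash
python3 -c "
from h import *
st()"
```

```text
t 2.15 tcp [0.5299 0.142  0.0845] reader mm [12.4 69.8] F [-0.55  0.48  0.71] w 0.0 toolx yaw-reader 0.41 tilt [-0.0077 -0.0051]
```

Emit:
play_rows(deltas=[0,-0.05,0.1,0.2,0,0,0,0,0.03,0,0,0,0,0,0])

```text
clock: 2.52
eef_pos: [0.5389, 0.1412, 0.0745]
tool_rot: [0.682, 0.732, -0.001, 0.001]
ft_force: [-0.1, -0.8, -0.9]
grip_width: -0.0002
```

Emit:
play_rows(deltas=[0,0,0,0.02,0])

```text
clock: 2.65
eef_pos: [0.5398, 0.1414, 0.0744]
tool_rot: [0.682, 0.731, -0.0, 0.001]
ft_force: [0.2, 0.0, 0.3]
grip_width: -0.0002
```

Emit:
play_rows(deltas=[0,0,0,0.02,0])

```text
clock: 2.78
eef_pos: [0.5403, 0.1414, 0.0738]
tool_rot: [0.682, 0.731, 0.0, 0.002]
ft_force: [0.6, -0.2, -0.3]
grip_width: 0.0002
```

Emit:
play_rows(deltas=[0,0,0,0.02,0])

```text
clock: 2.9
eef_pos: [0.5405, 0.1414, 0.0728]
tool_rot: [0.682, 0.731, 0.0, 0.002]
ft_force: [0.0, -0.3, -0.5]
grip_width: 0.0001
```

Emit:
play_rows(deltas=[0,0,0,0.04,0])

```text
clock: 3.02
eef_pos: [0.5406, 0.1413, 0.0705]
tool_rot: [0.682, 0.731, 0.001, 0.002]
ft_force: [0.2, -0.1, 0.1]
grip_width: -0.0
```

Emit:
play_rows(deltas=[0,0,0,0.03,0])

```text
clock: 3.15
eef_pos: [0.5405, 0.1413, 0.0685]
tool_rot: [0.682, 0.731, 0.0, 0.002]
ft_force: [0.0, -0.1, 0.4]
grip_width: 0.0003
```

Emit:
play_rows(deltas=[0,0,0,0.03,0])

```text
clock: 3.28
eef_pos: [0.5406, 0.1415, 0.0677]
tool_rot: [0.682, 0.731, 0.001, 0.002]
ft_force: [-4.3, -0.4, 16.7]
grip_width: -0.0002
```

Emit:
play_rows(deltas=[0,0,0,0.03,0])

```text
clock: 3.4
eef_pos: [0.5407, 0.1417, 0.0677]
tool_rot: [0.682, 0.731, 0.001, 0.002]
ft_force: [-5.6, -0.1, 13.8]
grip_width: 0.0001
```

There is contact at z = 0.068, and the stiffness is about 8 N/mm. I'll start a light stroke.

Emit:
play_rows(deltas=[0,0,0,0.007,0,0,-0.07,0,0.008,0,0,-0.07,0,0.008,0])

```text
clock: 3.78
eef_pos: [0.5415, 0.1334, 0.068]
tool_rot: [0.682, 0.732, 0.002, 0.002]
ft_force: [-2.2, -0.1, 6.7]
grip_width: 0.0003
```

Emit:
play_rows(deltas=[0,-0.07,0,0.008,0,0,-0.07,0,0.008,0])

```text
clock: 4.03
eef_pos: [0.5424, 0.1244, 0.068]
tool_rot: [0.682, 0.732, 0.003, 0.003]
ft_force: [-1.4, -0.4, 5.7]
grip_width: -0.0
```

```bash
python3 - <<'E'
from h import *
st(np.load('qw.npy')); C=None; im,*C=cam('wrist'); cv2.imwrite('pics/w2.png',im); np.savez('w2.npz',K=C[0],rv=C[1],t=C[2])
q=np.load('qw.npy')
for b in(.05,.04): print(measure(im,C,q,b,xr=(-.02,.0)))
im2,*T=cam('top'); cv2.imwrite('pics/top2.png',im2)
for b in(.06,.045): print(measure(im2,T,np.load('q.npy'),b))
E
```

```text
t 4.03 tcp [0.5424 0.1244 0.068 ] reader mm [21.4 48.5] F [-1.35 -0.39  5.66] w -0.0 toolx yaw-reader 0.42 tilt [0.0073 0.0003]
{'line': (np.float64(-31.96228642511089), np.float64(0.15217813157601703)), 'bottle': (np.float64(49.631904712387026), np.float64(2.116304599796128), 50, np.float64(0.02364964614663706))}
{'line': (np.float64(-31.96228642511089), np.float64(0.15217813157601703)), 'bottle': (np.float64(49.62581896115468), np.float64(2.105179361842726), 50, np.float64(0.023797962555161953))}Traceback (most recent call last):
  File "<stdin>", line 6, in <module>
  File "h.py", line 46, in measure
    o,d=rays(np.array(E),*C)
        ~~~~^^^^^^^^^^^^^^^^
  File "h.py", line 24, in rays
    R=cv2.Rodrigues(rv)[0]; d=(R.T@np.linalg.solve(K,np.c_[px,np.ones(len(px))].T)).T
                                   ~~~~~~~~~~~~~~~^^^^^^^^^^^^^^^^^^^^^^^^^^^^^^^^
    r = gufunc(a, b, signature=signature)
ValueError: solve: Input operand 1 has a mismatch in its core dimension 0, with gufunc signature (m,m),(m,n)->(m,n) (size 2 is different from 3)
```

View pics/w2.png

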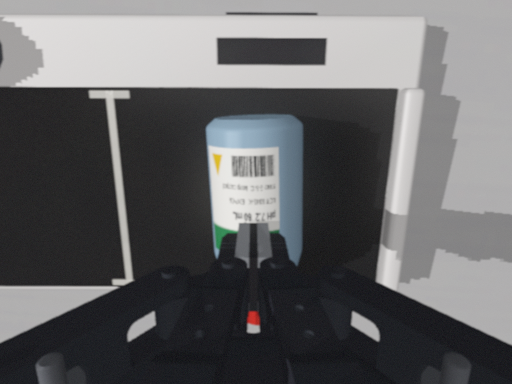

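The tip is on the bottle's top near (253,228), and the line is clear at (118,190). The measurement is now clean: 81.6 mm to go and yaw +1.95° relative to the line. I'll finish this stroke, lift and restart nearer the cap to see whether that straightens the yaw.

Emit:
play_rows(deltas=[0,-0.09,-0.005,0.007,0,0,-0.09,-0.005,0.007,0,0,-0.09,-0.005,0.007,0])

```text
clock: 4.5
eef_pos: [0.5441, 0.1068, 0.0675]
tool_rot: [0.682, 0.731, 0.004, 0.004]
ft_force: [1.1, 0.0, 2.7]
grip_width: 0.0003
```

Emit:
play_rows(deltas=[0,0,0,-0.15,0,0,0.2,0.2,-0.05,0,0,0.2,0.2,0,0,0,0,0,0,0])

```text
clock: 5.0
eef_pos: [0.5654, 0.1317, 0.0791]
tool_rot: [0.683, 0.731, 0.002, 0.002]
ft_force: [0.2, 0.6, 0.3]
grip_width: -0.0001
```

```bash
cat > m.py <<'E'
from h import *
import sys
q=np.load('qw.npy'); st(q); im,*C=cam('wrist'); cv2.imwrite(f'pics/{sys.argv[2]}.png',im)
print(measure(im,C,q,float(sys.argv[1]),xr=(-.02,float(sys.argv[3]))))
E
python3 m.py .04 w3 0.0
```

```text
t 5.0 tcp [0.5654 0.1317 0.0791] reader mm [44.7 54.4] F [0.22 0.56 0.26] w -0.0001 toolx yaw-reader 0.27 tilt [ 0.006  -0.0004]
{'line': (np.float64(-31.67547899029955), np.float64(0.17542025894446608)), 'bottle': (np.float64(39.40474981907561), np.float64(2.370014658571727), 50, np.float64(0.03241470471640545))}
```

Emit:
play_rows(deltas=[0,-0.14,0,0.1,0,0,0,0,0.07,0,0,0,0,0.015,0,0,0,0,0.015,0,0,0,0,0.01,0])

```text
clock: 5.68
eef_pos: [0.5644, 0.1202, 0.068]
tool_rot: [0.684, 0.73, 0.002, 0.002]
ft_force: [-0.4, -0.4, 4.2]
grip_width: -0.0001
```

Emit:
play_rows(deltas=[0,0,0,0.01,0])

```text
clock: 5.8
eef_pos: [0.5645, 0.12, 0.068]
tool_rot: [0.684, 0.73, 0.002, 0.003]
ft_force: [-1.8, -0.1, 4.9]
grip_width: 0.0
```

Emit:
play_rows(deltas=[0,-0.09,-0.005,0.008,0,0,-0.09,-0.005,0.008,0,0,-0.09,-0.005,0.008,0,0,-0.09,-0.005,0.008,0])

```text
clock: 6.3
eef_pos: [0.5667, 0.0974, 0.0678]
tool_rot: [0.684, 0.729, 0.004, 0.004]
ft_force: [-0.2, 0.6, 3.8]
grip_width: -0.0001
```

```bash
python3 m.py .03 w4 0.0
```

```text
t 6.3 tcp [0.5667 0.0974 0.0678] reader mm [43.9 20. ] F [-0.2   0.63  3.84] w -0.0001 toolx yaw-reader 0.07 tilt [0.0121 0.0008]
{'line': (np.float64(-32.17509120031295), np.float64(0.16780548632379463)), 'bottle': (np.float64(27.066395798378075), np.float64(2.0339204565835427), 50, np.float64(0.1073852904570698))}
```

Emit:
play_rows(deltas=[0,-0.08,-0.005,0.008,0,0,0,0,-0.12,0,0,0.22,0.08,-0.03,0,0,0.2,0.06,0,0,0,0,0,0.05,0,0,0,0,0.04,0,0,0,0,0.01,0])

```text
clock: 7.22
eef_pos: [0.5714, 0.1196, 0.0674]
tool_rot: [0.684, 0.73, 0.002, 0.002]
ft_force: [0.1, 0.1, 0.8]
grip_width: -0.0
```

```bash
python3 m.py .025 w5 0.0
```

```text
t 7.22 tcp [0.5714 0.1196 0.0674] reader mm [50.  41.9] F [0.11 0.11 0.79] w -0.0 toolx yaw-reader 0.11 tilt [ 0.0057 -0.0006]
{'line': (np.float64(-31.58237196942962), np.float64(0.21143612704639436)), 'bottle': (np.float64(23.717526340579454), np.float64(2.0642379681595586), 50, np.float64(0.10566678164405023))}
```

Emit:
play_rows(deltas=[0,0,0,-0.06,0,0,-0.15,0,0,0,0,0,0,0.04,0,0,0,0,0.015,0,0,0,0,0.01,0])

```text
clock: 7.9
eef_pos: [0.5724, 0.1089, 0.068]
tool_rot: [0.684, 0.729, 0.002, 0.003]
ft_force: [-0.3, 0.1, 5.5]
grip_width: 0.0001
```

Emit:
play_rows(deltas=[0,0,0,0.01,0])

```text
clock: 8.02
eef_pos: [0.5724, 0.109, 0.0679]
tool_rot: [0.684, 0.729, 0.002, 0.003]
ft_force: [-2.2, -0.9, 5.5]
grip_width: -0.0002
```

Emit:
play_rows(deltas=[0,-0.09,-0.005,0.008,0,0,-0.1,-0.005,0.008,0,0,-0.1,-0.005,0.008,0,0,-0.1,-0.005,0.008,0,0,-0.1,-0.005,0.008,0])

```text
clock: 8.65
eef_pos: [0.5753, 0.0785, 0.0677]
tool_rot: [0.684, 0.729, 0.005, 0.005]
ft_force: [0.9, -0.8, 3.0]
grip_width: 0.0001
```

Emit:
play_rows(deltas=[0,0,0,-0.12,0,0,0.2,0,-0.03,0,0,0.12,0,0,0,0,0,0,0,0])

```text
clock: 9.15
eef_pos: [0.5724, 0.0987, 0.0752]
tool_rot: [0.684, 0.729, 0.003, 0.003]
ft_force: [0.1, -0.3, 0.2]
grip_width: 0.0002
```

```bash
python3 m.py .01 w6 0.0
```

```text
t 9.15 tcp [0.5724 0.0987 0.0752] reader mm [49.7 21. ] F [ 0.1  -0.26  0.23] w 0.0002 toolx yaw-reader 0.02 tilt [0.0092 0.0004]
{'bottle': (np.float64(16.02055783463949), np.float64(27.015659882399284), 50, np.float64(2.5977885361910777))}
```

```bash
sed -i 's/by0-.045/by0-.034/;s/by0+.045/by0+.034/;s/abs(by0+.03)>.05/abs(by0+.03)>.037/' h.py && python3 m.py .009 w6 0.0
```

```text
t 9.2 tcp [0.5723 0.0984 0.0752] reader mm [49.6 20.7] F [ 0.16 -0.76 -0.39] w -0.0003 toolx yaw-reader 0.01 tilt [0.0089 0.0003]
{'line': (np.float64(-25.902347013919996), np.float64(-0.33309366916826394)), 'bottle': (np.float64(7.360205651526715), np.float64(2.1315609260023884), 50, np.float64(0.027314642183738136))}
```

Pushing off-centre does not change the yaw: it stays about 2°, so a top push rolls the bottle true. I'll move back to the middle and continue.

Emit:
play_rows(deltas=[0,-0.04,-0.25,0,0,0,-0.04,-0.25,0,0,0,0,0,0.06,0,0,0,0,0.045,0,0,0,0,0.015,0,0,0,0,0.01,0,0,0,0,0.01,0])

```text
clock: 10.12
eef_pos: [0.543, 0.0916, 0.0679]
tool_rot: [0.685, 0.729, 0.003, 0.003]
ft_force: [-3.0, -0.3, 6.3]
grip_width: -0.0003
```

```bash
python3 m.py .008 w7 0.0
```

```text
t 10.12 tcp [0.543  0.0916 0.0679] reader mm [19.9 15.8] F [-3.03 -0.33  6.34] w -0.0003 toolx yaw-reader -0.01 tilt [0.0087 0.0003]
{'line': (np.float64(-25.9875647774278), np.float64(-0.21118161806559005)), 'bottle': (np.float64(7.433860181268849), np.float64(2.0788422960708592), 50, np.float64(0.02585719093304212))}
```

Emit:
play_rows(deltas=[0,-0.09,-0.005,0.007,0,0,-0.1,-0.005,0.007,0,0,-0.1,-0.005,0.007,0,0,-0.1,-0.005,0.007,0,0,-0.1,-0.005,0.007,0,0,0,0,-0.12,0,0,0.16,-0.01,-0.03,0,0,0.1,-0.01,0,0,0,0,0,0,0])

```text
clock: 11.3
eef_pos: [0.5439, 0.0781, 0.0765]
tool_rot: [0.684, 0.729, 0.005, 0.004]
ft_force: [0.4, 0.1, 0.0]
grip_width: -0.0002
```

```bash
python3 m.py -.008 w8 0.0
```

```text
t 11.3 tcp [0.5439 0.0781 0.0765] reader mm [20.   2.2] F [0.44 0.12 0.04] w -0.0002 toolx yaw-reader 0.0 tilt [0.012  0.0015]
{'bottle': (np.float64(-8.851464670187772), np.float64(2.1186436352172158), 50, np.float64(0.02468545545982117))}
```

Emit:
play_rows(deltas=[0,-0.045,0,0.06,0,0,0,0,0.06,0,0,0,0,0.02,0,0,0,0,0.01,0,0,0,0,0.01,0])

```text
clock: 11.98
eef_pos: [0.5442, 0.075, 0.0679]
tool_rot: [0.685, 0.729, 0.005, 0.004]
ft_force: [-1.7, -1.0, 4.7]
grip_width: 0.0006
```

Emit:
play_rows(deltas=[0,-0.09,-0.005,0.007,0,0,-0.1,-0.005,0.007,0,0,-0.1,-0.005,0.007,0,0,-0.1,-0.005,0.007,0,0,0,0,-0.12,0,0,0.12,-0.01,-0.03,0,0,0,0,0,0])

```text
clock: 12.85
eef_pos: [0.5441, 0.0566, 0.076]
tool_rot: [0.685, 0.728, 0.006, 0.004]
ft_force: [-0.6, 0.2, -0.3]
grip_width: -0.0003
```

```bash
python3 m.py -.022 w9 0.0
```

```text
t 12.85 tcp [0.5441 0.0566 0.076 ] reader mm [ 18.8 -19.2] F [-0.62  0.16 -0.29] w -0.0003 toolx yaw-reader -0.13 tilt [0.0142 0.0021]
{'bottle': (np.float64(-22.82980030409986), np.float64(2.1512483859227256), 50, np.float64(0.021238390833015035))}
```

View pics/w9.png

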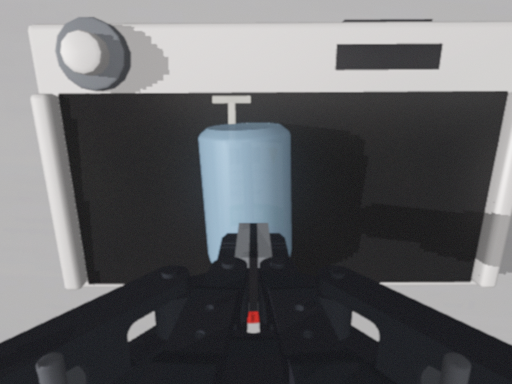

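The line stub shows at (232,97–125) with the bottle just to its right. I'll measure the stub precisely.

```bash
cat > m2.py <<'E'
from h import *
import sys
q=np.load('qw.npy'); st(q); im,*C=cam('wrist'); cv2.imwrite(f'pics/{sys.argv[2]}.png',im)
print(measure(im,C,q,float(sys.argv[1]),xr=(-.02,0)))
g=im.max(2).astype(float); c,s=np.cos(q[2]),np.sin(q[2]); M=np.array([[c,-s],[s,c]])
for x in(-.044,-.040,-.038,-.036):
    a,b=proj(world([[x,-.052,.02],[x,-.012,.02]],q),*C); v=int(round((a[1]+b[1])/2)); a,b=sorted((int(a[0]),int(b[0])))
    w=np.clip(g[v,a:b]-75,0,None); P=(back([[(w*np.arange(a,b)).sum()/max(w.sum(),1),v]],.02,*C)[:,:2]-q[:2])@M
    print('stub x',x,'v',v,'y mm',(P*1e3).round(2),'n',int((w>20).sum()))
E
python3 m2.py -.022 w10
```

```text
t 12.9 tcp [0.5441 0.0564 0.076 ] reader mm [ 18.8 -19.4] F [ 0.26 -0.8  -1.11] w 0.0 toolx yaw-reader -0.14 tilt [0.0143 0.0019]
{'bottle': (np.float64(-22.791858709633306), np.float64(2.2565840125807557), 50, np.float64(0.020232386961239763))}
stub x -0.044 v 98 y mm [[-44.17 -32.11]] n 40
stub x -0.04 v 105 y mm [[-40.23 -32.1 ]] n 9
stub x -0.038 v 109 y mm [[-37.97 -32.05]] n 10
stub x -0.036 v 112 y mm [[-36.26 -32.  ]] n 9
```

About 9 mm remains (line at -31.9, bottle at -22.8). I'll make a short stroke, undershooting slightly.

Emit:
play_rows(deltas=[0,0.02,0,0.06,0,0,0,0,0.05,0,0,0,0,0.02,0,0,0,0,0.01,0,0,0,0,0.01,0,0,-0.07,-0.005,0.007,0,0,-0.07,-0.005,0.007,0,0,-0.07,-0.005,0.007,0,0,-0.02,0,0.004,0,0,0,0,-0.12,0,0,0,0,-0.05,0,0,0,0,0,0])

```text
clock: 14.45
eef_pos: [0.5444, 0.0421, 0.0775]
tool_rot: [0.686, 0.728, 0.006, 0.005]
ft_force: [-0.7, -0.1, 0.7]
grip_width: 0.0001
```

```bash
python3 m2.py -.031 w11
```

```text
t 14.45 tcp [0.5444 0.0421 0.0775] reader mm [ 18.2 -33.7] F [-0.68 -0.1   0.73] w 0.0001 toolx yaw-reader -0.18 tilt [0.0158 0.0016]
{'bottle': (np.float64(-30.442796256991528), np.float64(2.2412701414976515), 50, np.float64(0.019183781894705484))}
stub x -0.044 v 99 y mm [[-44.06 -32.17]] n 40
stub x -0.04 v 106 y mm [[-40.09 -32.09]] n 9
stub x -0.038 v 110 y mm [[-37.8 -32.1]] n 9
stub x -0.036 v 113 y mm [[-36.07 -32.11]] n 9
```

It is within about 1.5 mm, so one small correction stroke should do.

Emit:
play_rows(deltas=[0,0.02,0,0.06,0,0,0,0,0.07,0,0,0,0,0.02,0,0,0,0,0.015,0,0,0,0,0.01,0,0,-0.025,0,0.007,0,0,-0.025,0,0.007,0,0,0,0,0,0,0,0,0,-0.12,0,0,0,0,-0.05,0,0,0,0,0,0])

```text
clock: 15.88
eef_pos: [0.5442, 0.0404, 0.078]
tool_rot: [0.685, 0.728, 0.006, 0.005]
ft_force: [0.2, -0.5, 0.5]
grip_width: 0.0002
```

```bash
python3 m2.py -.031 w12
```

```text
t 15.88 tcp [0.5442 0.0404 0.078 ] reader mm [ 17.9 -35.4] F [ 0.21 -0.53  0.54] w 0.0002 toolx yaw-reader -0.14 tilt [0.0159 0.0015]
{'bottle': (np.float64(-32.00711852719298), np.float64(2.2584681394702204), 50, np.float64(0.012897927695604503))}
stub x -0.044 v 100 y mm [[-43.85 -32.28]] n 40
stub x -0.04 v 107 y mm [[-39.87 -32.1 ]] n 9
stub x -0.038 v 110 y mm [[-38.14 -32.09]] n 9
stub x -0.036 v 114 y mm [[-35.84 -32.08]] n 9
```

The bottle is on the line (bottle -32.0, line -31.9). I'll lift and go over the button.

Emit:
play_rows(deltas=[0,0,0,-0.6,0,0,0,0,-0.4,0,0,-0.4,-0.48,0,0,0,-0.4,-0.48,0,0,0,-0.37,-0.46,0,0,0,0,0,0,0])

```text
clock: 16.68
eef_pos: [0.4601, -0.0364, 0.1369]
tool_rot: [0.685, 0.729, 0.005, 0.005]
ft_force: [0.6, 0.9, -0.0]
grip_width: 0.0
```

```bash
python3 - <<'E'
from h import *
q=np.load('qw.npy'); o=st(q); im,*C=cam('wrist'); cv2.imwrite('pics/w13.png',im)
print(proj(world([[-.067,-.105,.039],[-.067,-.105,.029]],q),*C), proj([o['eef_pos']],*C))
im2,*T=cam('top'); cv2.imwrite('pics/top3.png',cv2.resize(im2[150:240,195:330],None,fx=4,fy=4,interpolation=cv2.INTER_CUBIC))
E
```

```text
t 16.68 tcp [ 0.4601 -0.0364  0.1369] reader mm [ -70.9 -106.8] F [ 0.65  0.85 -0.02] w 0.0 toolx yaw-reader -0.05 tilt [0.0143 0.0009]
[[255.71572092 188.4758593 ]
 [255.60405645 184.87616808]] [[253.76022392 239.79037463]]
```

View pics/w13.png

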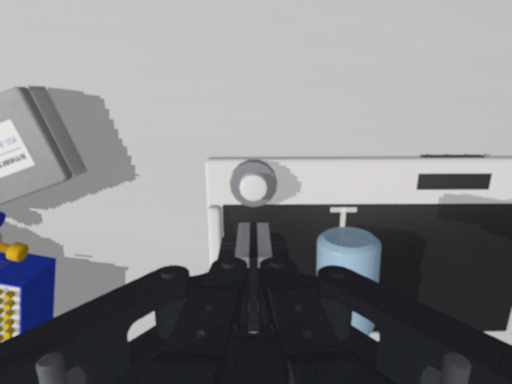

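View pics/top3.png

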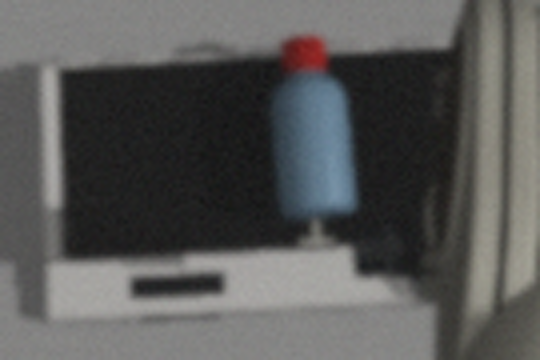

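In the wrist view the button is at (254,186) and the bottle sits over the stub at (343,215). In the top crop the bottle stands over the line end at (315,235), slightly skewed. I'll quantify that skew from the top camera before going on.

```bash
python3 - <<'E'
from h import *
q=np.load('q.npy'); im,*T=cam('top'); cv2.imwrite('pics/top4.png',im)
def mid(im,y0,name):
    g=cv2.resize(cv2.GaussianBlur(im,(3,3),0).max(2),None,fx=4,fy=4,interpolation=cv2.INTER_CUBIC).astype(float)
    P=[]
    for x in np.linspace(-.022,.05,19):
        p=proj(world([[x,y0,.05],[x,y0-.034,.03],[x,y0+.034,.03]],q),*T)*4+1.5; v=int(round(p[0,1])); m=int(p[0,0])
        a=edge(g[v],int(p[1,0]),m,75); b=edge(g[v],int(p[2,0]),m,75)
        if a and b: P.append([(a+b)/2,v,abs(a-b)])
    P=np.array(P); w=np.median(P[:,2]); P=P[abs(P[:,2]-w)<5]
    W=back((P[:,:2]-1.5)/4,.044,*T)[:,:2]; c,s=np.cos(q[2]),np.sin(q[2]); L=(W-q[:2])@np.array([[c,-s],[s,c]])
    f=np.polyfit(L[:,0],L[:,1],1); print(name,len(P),'width px',w/4,'y@16',np.polyval(f,.016)*1e3,'yaw',np.degrees(np.arctan(f[0])),'res',np.std(L[:,1]-np.polyval(f,L[:,0]))*1e3)
im0=cv2.imread('pics/top0.png'); mid(im0,.061,'start'); mid(im,-.03,'now')
print('line(start)',measure(im0,T,q,.06)['line'])
E
```

```text
start 13 width px 17.5 y@16 58.9739557704511 yaw 1.7279288706779252 res 0.4804456309677732
now 17 width px 17.517857142857167 y@16 -31.965370084326672 yaw 1.5632241138499163 res 0.1869535240649483
line(start) (np.float64(-28.771566584706296), np.float64(0.32293299194282826))
```

The yaw comes out at 1.3–2.1° depending on the camera. The top-camera y centre is biased because the fixed threshold clips the shaded side (17.5 px wide against 19.5 expected), so I'll use the wrist centring. Now I'll press the button.

Emit:
play_rows(deltas=[0,0,0.01,0.7,0,0,0,0,0.6,0,0,0,0,0.15,0,0,0,0,0.02,0,0,0,0,0,0])

```text
clock: 17.45
eef_pos: [0.4719, -0.0325, 0.0493]
tool_rot: [0.682, 0.731, 0.009, 0.009]
ft_force: [-1.1, 1.1, 0.5]
grip_width: 0.0001
```

```bash
python3 -c "
from h import *
st(np.load('qw.npy'))"
```

```text
t 17.45 tcp [ 0.4719 -0.0325  0.0493] reader mm [ -58.8 -103.6] F [-1.13  1.1   0.53] w 0.0001 toolx yaw-reader 0.39 tilt [0.0251 0.0014]
```

Emit:
play_rows(deltas=[0,-0.06,-0.17,0,0,0,0,0,0,0,0,0,-0.01,0.07,0,0,0,-0.01,0.05,0])

```text
clock: 17.95
eef_pos: [0.4624, -0.0375, 0.0443]
tool_rot: [0.682, 0.731, 0.011, 0.011]
ft_force: [-0.3, -0.3, -0.4]
grip_width: 0.0001
```

Emit:
play_rows(deltas=[0,0,0,0.04,0])

```text
clock: 18.08
eef_pos: [0.4624, -0.0375, 0.0417]
tool_rot: [0.682, 0.731, 0.011, 0.011]
ft_force: [0.1, 0.4, -0.1]
grip_width: -0.0002
```

Emit:
play_rows(deltas=[0,0,0,0.04,0])

```text
clock: 18.2
eef_pos: [0.4625, -0.0375, 0.0391]
tool_rot: [0.682, 0.731, 0.011, 0.011]
ft_force: [-0.5, 0.2, 1.7]
grip_width: -0.0003
```

Contact with the button top came at z = 0.039 as expected. I'll press on.

Emit:
play_rows(deltas=[0,0,0,0.04,0,0,0,0,0.04,0])

```text
clock: 18.45
eef_pos: [0.4625, -0.0375, 0.0341]
tool_rot: [0.682, 0.731, 0.011, 0.011]
ft_force: [-1.5, 0.1, 2.9]
grip_width: -0.0001
```

Emit:
play_rows(deltas=[0,0,0,0.03,0,0,0,0,0.02,0])

```text
clock: 18.7
eef_pos: [0.4626, -0.0375, 0.0328]
tool_rot: [0.682, 0.731, 0.011, 0.011]
ft_force: [-6.1, 0.9, 18.6]
grip_width: -0.0
```

Emit:
play_rows(deltas=[0,0,0,0.02,0,0,0,0,0.02,0])

```text
clock: 18.95
eef_pos: [0.4626, -0.0375, 0.033]
tool_rot: [0.682, 0.731, 0.011, 0.011]
ft_force: [-4.4, -0.2, 12.4]
grip_width: 0.0001
```

The button bottomed out (6 mm of travel, force rising sharply to 12–18 N). I'll retreat and check the bottle.

Emit:
play_rows(deltas=[0,0,0,-0.2,0,0,0,0,-0.7,0,0,0,0,-0.9,0,0,0,0,-0.5,0,0,0,0,0,0,0,0,0,0,0])

```text
clock: 19.7
eef_pos: [0.458, -0.0374, 0.1753]
tool_rot: [0.682, 0.731, 0.011, 0.011]
ft_force: [0.2, 0.3, -1.0]
grip_width: 0.0
```

```bash
python3 - <<'E'
from h import *
q=np.load('qw.npy'); st(q); im,*C=cam('wrist'); cv2.imwrite('pics/w14.png',im)
print(measure(im,C,q,-.031,xr=(-.02,.03)))
c,s=np.cos(q[2]),np.sin(q[2]); g=im.max(2).astype(float)
for x in(-.040,-.038):
    a,b=proj(world([[x,-.047,.02],[x,-.017,.02]],q),*C); v=int(round((a[1]+b[1])/2)); a,b=sorted((int(a[0]),int(b[0])))
    w=np.clip(g[v,a:b]-75,0,None); print('stub',(back([[(w*np.arange(a,b)).sum()/max(w.sum(),1),v]],.02,*C)[:,:2]-q[:2])@np.array([[c,-s],[s,c]])*1e3)
E
```

```text
t 19.7 tcp [ 0.458  -0.0374  0.1753] reader mm [ -73.1 -107.7] F [ 0.2   0.31 -0.96] w 0.0 toolx yaw-reader 0.38 tilt [0.0319 0.0008]
{'bottle': (np.float64(-32.15695896412312), np.float64(2.129130641058189), 43, np.float64(0.2742849776887526))}
stub [[-40.44572195 -32.12747086]]
stub [[-38.43781971 -32.15064434]]
```

View pics/w14.png

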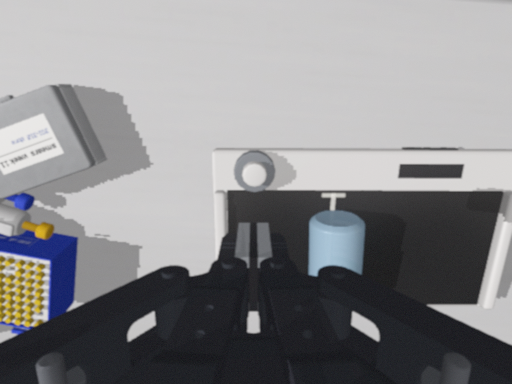

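The button at (254,174) has sprung back. The bottle still covers the line, with the stub at (333,200) centred behind it, and nothing is touching it. I'll hand in.

```bash
python3 -c "
from workcell import ticket
print(ticket.job_done())"
```

```text
the job is handed in; nothing more can be done
None
```

The bottle is on the reading line and the button has been pressed fully down, but the bottle is still about 2° off parallel to the line. I handed in at about 20 s of the 61 s allowed.

- **Rolling:** I moved the bottle about 90 mm in several light strokes on its top, mostly at about 3–7 N with a brief peak near 17 N at first touch. It was never gripped or lifted. Then I took the finger off and moved clear.
- **Button:** After the finger was off the bottle, I pressed the button. It took 6 mm of travel and hit its stop, with the force rising to 12–18 N. It sprang back once I withdrew.
- **Centring:** The last wrist-camera check put the bottle axis at y = -32.2 mm and the line at -32.1 mm, both in the camera-fitted reader frame. The bottle had not moved during the press.
- **Parallelism:** The remaining skew is about 2.0° by the wrist camera and 1.3° by the top camera. The bottle started that way, and pushing nearer the cap did not change it, so I left it.
- **Checks that disagreed:** The top camera put the bottle about 3 mm off the line. I put this down to its threshold clipping the bottle's shaded side (17.5 px wide instead of about 19.5) and relied on the wrist camera. The two cameras also differ by about 3 mm on where the reader stands.
- **Bystanders:** I never went near the slide box, the other bottle or the marker pen, but I did not measure their positions afterwards.

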